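Stand the packed carton heavy end down

TASK

The long closed carton has a heavy part packed at one end, and nothing outside shows which. Lift it to feel which end is heavy, then stand it upright on its heavy end in the free space of the outgoing tray and let go. Never turn it heavy end up, do not drop it, and leave everything else where it is.

Things in the scene. Friction and masses are not known exactly. Their poses are not given: they have to be found in the camera images.
- carton: Long closed rigid cardboard carton with a smooth, slippery skin (friction about 0.45), 170 x 52 x 52 mm, 0.45 to 0.65 kg, pale tape strip lengthwise, lying on the table. Origin: centre of its underside as it lies; x along its length, z up. A heavy part is packed snugly at one end, +x or -x at random; the other end is nearly empty
- carton_center (a point): Middle of the carton, 26 mm above its origin, axes as the carton's. The centre of mass lies 40 to 47 mm from here towards the heavy end: gripped across the middle and lifted, the carton loads the gripper with a moment of 0.15 to 0.3 N m, and in a gentle grip (about 20 N) its heavy end mostly sags by 10 to 35 degrees; gripped so near its light end, it swings far down; 90 N holds it firmly there
- tray: Shallow grey outgoing tray fixed to the table, 140 mm (x) by 220 mm (y), rim 16 mm high, walls 4 mm, floor 4 mm thick. Origin: centre of its underside, z up. A small packed box stands on its -y half; the free space is its +y half, around y = +45 mm
- packed_box: Small closed cardboard box, 70 x 60 x 90 mm high, standing loose in the tray at about y = -62 mm of the tray's frame. Origin: centre of its underside
- tape_roll: Roll of brown tape lying flat, 90 mm across, 48 mm high, loose; origin: centre of underside
- label_roll: Roll of white labels lying flat, 96 mm across, 55 mm high, loose; origin: centre of underside
- marker: Black and grey felt marker, 132 mm long, 17 mm thick, loose, along its x axis; origin: underside, 50 mm from its black end
- tape_gun: Hand tape dispenser lying flat, 210 mm long, 45 mm high, loose, handle to its -x; origin: underside of its middle
- flat_box: Closed cardboard box, 110 x 80 x 45 mm high, loose; origin: centre of underside

How it is judged:
By the outcome, as a careful person would: the job done as asked, in the order asked, and still so for the second after the job is handed in, with the robot touching nothing.
It also fails if it takes over 48 s, if anything falls off the work surface, if the arm or the gripper's body presses on something with over 40 N, if the wrist force passes 120 N, or if a joint passes its speed limit or range.

ROBOT

A 6-joint arm with a two-finger parallel gripper is mounted at the origin on the work surface. World frame = base frame: x ahead of the robot, y to its left, z up, the work surface at z = 0. Lengths are in m, angles in rad, forces in N, time in s.
With the tool pointing down it reaches from about 0.275 to 1 m from the base axis. Payload 8.4 kg.
Tool frame: the origin (TCP) lies on the centre line of the jaws, within the pads' length; the fingertips stand 17 mm ahead of it and the grasp point (between the pads) lies 2 mm behind it (bot.tcp_to_tips is the z of the fingertips in the tool frame, in m); z points along the fingers, y is the line along which they close (so a half turn about z gives the same grasp; the last joint's range is limited). The gripper opens to 85 mm and grips with 20 to 120 N. Pads are 22 mm wide; open, the fingers measure 114 mm over their backs; the gripper's body (76 mm by 85 mm) begins 54 mm behind the grasp point. The pads swing forward as they close: fully open they stand 13 mm farther back than shut.
Start: joints at [-0.002, 0.353, 1.633, -0, 1.155, -0.002], TCP at [0.625, -0, 0.248] pointing down, gripper open.
Joint ranges: [-2.63, 2.63], [-0.92, 2.1], [0.06, 2.66], [-1.3, 4.44], [0, 2.69], [-3.02, 3.02]. Speed limits (rad/s): [2.22, 2.22, 2.79, 3.14, 3.14, 3.14].

INTERFACE

Orientations are given as a unit quaternion [x, y, z, w].
In Python, from workcell import bot, hand, kinematics, get_obs, vision, hand_in gives the robot as it stands. The module is installed in compiled form; this text tells all that it offers. Calls block until the motion is done:
- bot.reach(position, orientation): joint-space move of the TCP to a pose.
- bot.servo_line(position, ori=None, velocity=0.15): straight line of the TCP; ori=None keeps the orientation; velocity is the mean speed in m/s.
- bot.goto_joints(angles): joint-space move.
- hand.move_gripper(opening, strength=None): finger opening in m; strength is the grip in N (None keeps the last); returns when the fingers have stopped.
- bot.dwell(seconds).
- kinematics.solve_ik(position, orientation): joint angles nearest the present ones, or None.
- get_obs(): the state.
- vision.read_camera(name): name is "scene" or "side" or "wrist"; returns a dict with "frame" (384x512x3 uint8, red, green, blue), "intrinsics" (3x3 intrinsics, pixels), "dist" ([k1, k2, p1, p2, k3] as OpenCV has them; the pictures are not rectified), "view" (4x4, takes a point from world to camera coordinates). Camera axes: x right, y down, z forward; pixel columns grow to the right and rows downward; lengths in m; the calibration is good to about 2 mm. A picture is of the moment at which its call begins. There is no depth.
A pose or a line that the arm cannot do raises bot.IKError and nothing moves.
- hand_in(): hands the job in; it is judged then, once.
The state is a dict: "time_s": time; "joint_pos": joint angles; "joint_vel": joint speeds; "joint_efforts": joint torques, N m; "position": TCP position; "orientation": TCP orientation; "wrist_force": force on the tool from outside, world axes, zero at the start; "ft_torque": the same for the moment, N m; "gripper_width": finger opening in m; "grip_force": force on a finger pad.
Only numpy, scipy, OpenCV 4.12 (cv2) and the standard library are available. Lean on these libraries where they do the work, as an engineer would, in place of code of your own. Each camera call takes 0.05 s, during which the arm holds its last target. There are 200 camera calls.

## Working session

There is one attempt and no reset: what is moved stays moved. The work goes in short steps, each a Python script; the robot and the scene stay as the last script left them, time stands still between calls to the robot, and variables do not carry over. Pictures are saved under pics/ and viewed, at most 10 in all, crops included, and the job is handed in when it is done.

```bash
mkdir -p pics; cat > h.py <<'E'
import numpy as np, cv2
from workcell import bot, hand, kinematics, get_obs, vision, hand_in
def snap(n,f,crop=None,s=1):
    c=vision.read_camera(n); im=c["frame"]
    np.savez('pics/'+f+'.npz',**{k:np.array(c[k]) for k in("frame","intrinsics","dist","view")})
    if crop: im=im[crop[1]:crop[3],crop[0]:crop[2]]
    im=cv2.resize(im,None,fx=s,fy=s,interpolation=cv2.INTER_CUBIC)
    cv2.imwrite('pics/'+f+'.png',im[:,:,::-1]); return c
def ray(f,uv):
    c=np.load('pics/'+f+'.npz'); V=c["view"]
    p=cv2.undistortPoints(np.array([[uv]],float),c["intrinsics"],c["dist"])[0,0]
    R=V[:3,:3]; return -R.T@V[:3,3], R.T@np.array([p[0],p[1],1])
def atz(f,uv,z):
    o,d=ray(f,uv); return o+d*(z-o[2])/d[2]
def proj(f,P):
    c=np.load('pics/'+f+'.npz'); V=c["view"]
    return cv2.projectPoints(np.array(P,float).reshape(-1,3),cv2.Rodrigues(V[:3,:3])[0],V[:3,3],c["intrinsics"],c["dist"])[0][:,0]
E
python3 - <<'E'
from h import *
snap("scene","s0",s=1.5); snap("side","d0",s=1.5)
o=get_obs(); print(o["time_s"],o["orientation"],o["wrist_force"],bot.tcp_to_tips)
for n in("s0","d0"):print(ray(n,(256,192)))
E
```

```text
0.1 [ 7.07089413e-01  7.07123869e-01 -4.45017383e-04 -4.44937028e-04] [ 0.2589171  -0.27890769 -0.21571299] 0.017
(array([ 1.2373868 , -0.69737855,  0.91605917]), array([-0.56645556,  0.52553114, -0.63481101]))
(array([ 0.19896983, -0.51041315,  0.80864833]), array([ 0.31816535,  0.53801953, -0.78061007]))
```

View pics/s0.png

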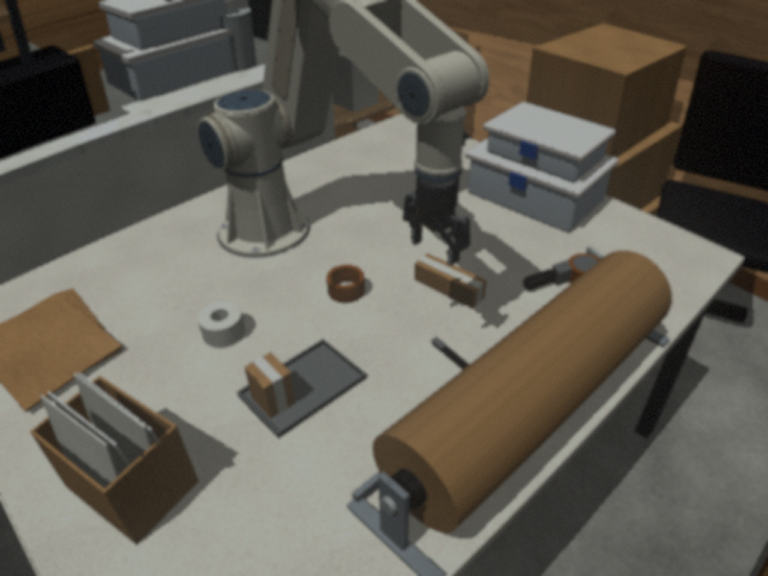

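View pics/d0.png

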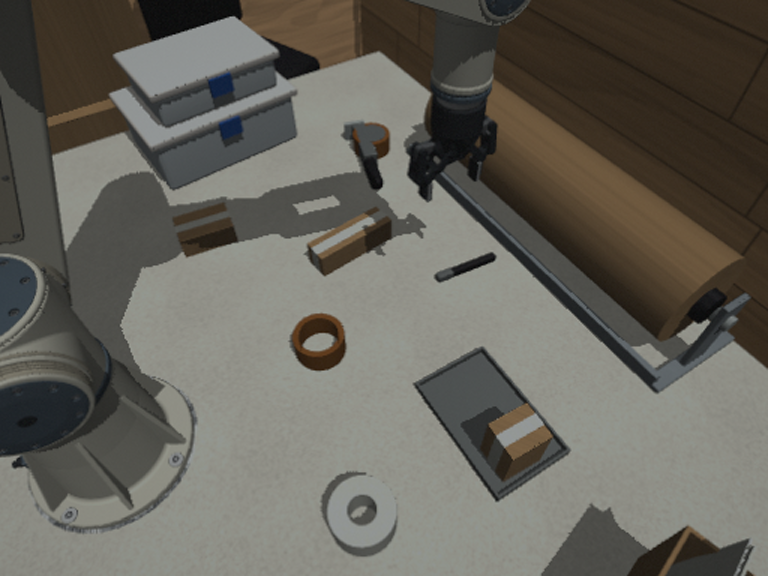

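The scene view shows the carton at about (450,280) and the tray at (303,388). In the side view the carton is at (350,240), the tray corners are about (416,384), (482,349), (569,450) and (500,497), and the packed box is at (518,440). I'll enlarge the side view.

```bash
python3 - <<'E'
from h import *
im=np.load('pics/d0.npz')['frame']
a=cv2.resize(im[125:195,195:275],None,fx=7,fy=7,interpolation=cv2.INTER_CUBIC)
cv2.imwrite('pics/d0c.png',a[:,:,::-1])
T=[atz('d0',(u/1.5,v/1.5),.016) for u,v in((416,384),(482,349),(569,450),(500,497))]
for t in T: print(t.round(3))
print([np.linalg.norm(T[i]-T[i-1]).round(3) for i in range(4)])
E
```

```text
[ 0.461 -0.166  0.016]
[ 0.596 -0.17   0.016]
[ 0.597 -0.383  0.016]
[ 0.463 -0.383  0.016]
[np.float64(0.216), np.float64(0.135), np.float64(0.213), np.float64(0.134)]
```

View pics/d0c.png

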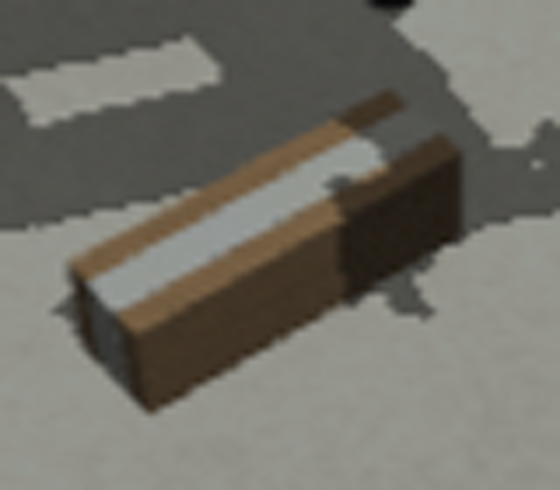

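The crop shows the carton's top corners at crop pixels (70,262), (132,328), (462,145) and (400,93). The far end is in shadow.

```bash
python3 - <<'E'
from h import *
C=np.array([atz('d0',(195+u/7,125+v/7),.052) for u,v in((70,262),(132,328),(462,145),(400,93))])
print(C.round(3),[np.linalg.norm(C[i]-C[i-1]).round(3) for i in range(4)],C.mean(0).round(4))
d=(C[2]+C[3]-C[0]-C[1]);print(np.degrees(np.arctan2(d[1],d[0])))
print(np.array(kinematics.solve_ik([.5,.05,.1],[0.7071,0.7071,0,0])))
E
```

```text
[[0.438 0.185 0.052]
 [0.444 0.138 0.052]
 [0.614 0.157 0.052]
 [0.608 0.2   0.052]] [np.float64(0.171), np.float64(0.047), np.float64(0.172), np.float64(0.043)] [0.5261 0.1697 0.052 ]
5.739674711612601
[ 9.66835365e-02  3.67611595e-01  2.01349810e+00 -4.44089210e-16
  7.60482960e-01  9.66835365e-02]
```

```bash
cat >> h.py <<'E'
from scipy.spatial.transform import Rotation as Rn
def ori(z,y):  # tool z and closing axis y in world
    z=np.array(z,float);y=np.array(y,float); return Rn.from_matrix(np.c_[np.cross(y,z),y,z]).as_quat()
a=np.radians(5.74); X=np.array([np.cos(a),np.sin(a),0]); Y=np.array([-X[1],X[0],0])
C0=np.array([.526,.170,.026])
def st(t=''):
    o=get_obs(); print(t,round(o["time_s"],2),'q',np.round(o["joint_pos"],2),'p',np.round(o["position"],3),'F',np.round(o["wrist_force"],2),'M',np.round(o["ft_torque"],3),'w',round(o["gripper_width"],4),'g',np.round(o["grip_force"],1)); return o
E
python3 - <<'E'
from h import *
qs=[(s,kinematics.solve_ik(C0+[0,0,.12],ori([0,0,-1],s*Y))) for s in(1,-1)]
for s,q in qs: print(s,None if q is None else np.round(q,2))
s=min((x for x in qs if x[1] is not None),key=lambda x:abs(x[1][5]))[0]
q=ori([0,0,-1],s*Y)
bot.reach(C0+[0,0,.12],q); bot.dwell(.3); st('base %d'%s)
bot.servo_line(C0,velocity=.12); st('down')
hand.move_gripper(.04,100); st('grip')
bot.servo_line(C0+[0,0,.05],velocity=.08); bot.dwell(.4); o=st('lift')
R=Rn.from_quat(o["orientation"]); print(X,Y)
snap("side","d1",(180,80,290,190),5)
E
```

```text
1 [ 0.31  0.36  1.88 -0.    0.9  -1.36]
-1 [ 0.31  0.36  1.88 -0.    0.9   1.78]
base 1 1.63 q [ 0.31  0.36  1.88 -0.    0.9  -1.36] p [0.526 0.17  0.146] F [-0.28 -0.22 -0.4 ] M [-0.016 -0.044 -0.004] w 0.0853 g 0.0
down 2.78 q [ 0.31  0.55  1.93 -0.    0.66 -1.36] p [0.526 0.17  0.027] F [0.15 0.97 0.33] M [-0.011  0.012  0.013] w 0.0854 g 0.0
grip 3.2 q [ 0.31  0.55  1.93  0.    0.66 -1.36] p [0.527 0.17  0.027] F [-2.41  1.41  8.98] M [0.241 0.312 0.069] w 0.0509 g 105.1
lift 4.38 q [ 0.31  0.47  1.92 -0.    0.76 -1.36] p [0.526 0.17  0.076] F [-0.05 -0.33 -4.95] M [-0.008  0.202  0.009] w 0.0511 g 104.5
[0.99498599 0.10001441 0.        ] [-0.10001441  0.99498599  0.        ]
```

View pics/d1.png

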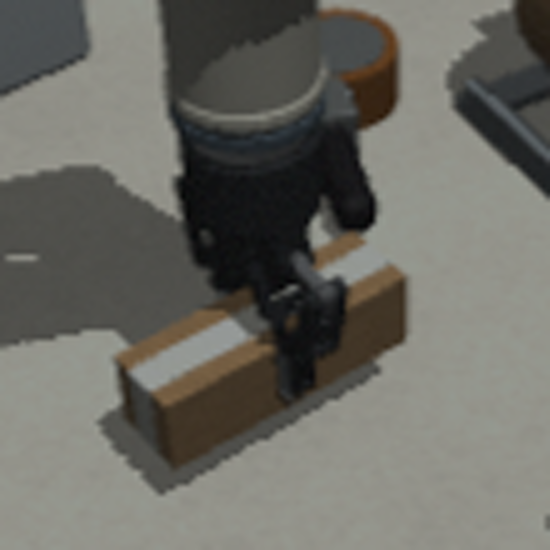

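The picture shows the carton lifted level and held firmly. The moment about world +y is 0.20 N m with a load of 4.95 N, so the centre of mass is about 41 mm towards carton +x, the far end. That end goes down, so I need tool x pointing up.

```bash
python3 - <<'E'
from h import *
P=np.array([.529,-.23,.092])
for d in range(-180,180,15):
    u=np.array([np.cos(np.radians(d)),np.sin(np.radians(d)),0]); q=ori(u,np.cross(u,[0,0,1]))
    r=[kinematics.solve_ik(P+[0,0,h],q) for h in(0,.1)]
    print(d,*[None if x is None else np.round(x,2) for x in r])
for n,p,z in(('tape',(320,330),.048),('label',(361,505),.055),('box',(520,425),.09)): print(n,atz('d0',(p[0]/1.5,p[1]/1.5),z).round(3))
E
```

```text
-180 [-0.26  1.28  0.99 -0.4   2.4  -1.87] [-0.26  1.15  1.05 -0.43  2.47 -1.92]
-165 [-0.17  1.25  1.09 -0.59  2.29 -1.99] [-0.17  1.11  1.14 -0.64  2.35 -2.05]
-150 [-0.08  1.2   1.22 -0.75  2.15 -2.04] [-0.08  1.06  1.27 -0.79  2.21 -2.12]
-135 [-0.    1.15  1.37 -0.89  2.   -2.04] [-0.    1.    1.42 -0.93  2.06 -2.13]
-120 [ 0.07  1.1   1.54 -1.03  1.85 -2.  ] [ 0.07  0.94  1.59 -1.06  1.9  -2.1 ]
-105 [ 0.13  1.06  1.71 -1.2   1.71 -1.92] [ 0.13  0.88  1.77 -1.22  1.75 -2.03]
-90 None None
-75 None None
-60 [ 0.14  1.06  2.22  4.33  1.62 -1.45] [ 0.14  0.8   2.3   4.33  1.56 -1.61]
-45 [-0.    1.12  2.35  3.95  1.8  -1.34] [-0.    0.84  2.44  3.93  1.66 -1.48]
-30 [-0.27  1.18  2.42  3.42  2.01 -1.45] [-0.27  0.88  2.52  3.4   1.82 -1.5 ]
-15 [-0.6   1.17  2.41  2.77  1.99 -1.73] [-0.6   0.88  2.51  2.79  1.8  -1.66]
0 [-0.85  1.11  2.33  2.27  1.77 -1.8 ] [-0.85  0.83  2.42  2.29  1.64 -1.65]
15 [-0.98  1.05  2.2   1.9   1.61 -1.67] [-0.98  0.8   2.28  1.9   1.55 -1.51]
30 [-1.01  1.02  2.04  1.61  1.57 -1.5 ] [-1.01  0.81  2.11  1.6   1.56 -1.35]
45 [-1.    1.03  1.87  1.36  1.62 -1.33] [-1.    0.84  1.93  1.37  1.65 -1.2 ]
60 [-0.95  1.06  1.69  1.17  1.73 -1.21] [-0.95  0.89  1.75  1.19  1.77 -1.1 ]
75 [-0.89  1.1   1.52  1.01  1.87 -1.13] [-0.89  0.95  1.57  1.04  1.92 -1.04]
90 [-0.81  1.15  1.35  0.87  2.02 -1.1 ] [-0.81  1.01  1.4   0.91  2.08 -1.02]
105 [-0.73  1.21  1.2   0.73  2.17 -1.11] [-0.73  1.06  1.25  0.77  2.23 -1.03]
120 [-0.64  1.25  1.07  0.56  2.31 -1.17] [-0.64  1.11  1.13  0.61  2.37 -1.11]
135 [-0.55  1.29  0.98  0.36  2.41 -1.29] [-0.55  1.15  1.04  0.4   2.49 -1.25]
150 [-0.45  1.31  0.93  0.11  2.47 -1.48] [-0.45  1.17  0.99  0.13  2.55 -1.47]
165 [-0.36  1.3   0.93 -0.16  2.47 -1.69] [-0.36  1.17  0.99 -0.17  2.54 -1.71]
tape [ 0.367 -0.007  0.048]
label [ 0.282 -0.298  0.055]
box [ 0.526 -0.331  0.09 ]
```

```bash
cat >> h.py <<'E'
G=np.radians(-112); U=np.array([np.cos(G),np.sin(G),0]); QF=ori(U,np.cross(U,[0,0,1])); P=np.array([.529,-.23,.092])
E
python3 - <<'E'
from h import *
from scipy.spatial.transform import Slerp
o=get_obs(); sl=Slerp([0,1],Rn.from_quat([o["orientation"],QF]))
print('heavy z',[-sl(t).as_matrix()[2,0].round(2) for t in np.linspace(0,1,9)])
print(kinematics.solve_ik(P+[0,0,.1],QF))
bot.servo_line(C0+[0,0,.22],velocity=.15); st('up')
bot.servo_line(P+[0,0,.13],ori=QF,velocity=.1); bot.dwell(.4); st('over')
snap("side","d2",(190,90,430,340),2.3); snap("scene","s2",(100,100,400,320),2.5)
E
```

```text
heavy z [np.float64(-0.0), np.float64(-0.18), np.float64(-0.36), np.float64(-0.53), np.float64(-0.69), np.float64(-0.82), np.float64(-0.92), np.float64(-0.98), np.float64(-1.0)]
[ 0.10783506  0.90630866  1.68692792 -1.14199798  1.81951389 -2.06472771]
up 5.71 q [ 0.31  0.24  1.79  0.    1.11 -1.36] p [0.525 0.17  0.245] F [ 0.02 -0.31 -6.99] M [-0.038  0.245  0.019] w 0.0512 g 104.8
over 10.27 q [ 0.11  0.86  1.7  -1.15  1.84 -2.1 ] p [ 0.529 -0.23   0.222] F [ 0.8  -0.03 -5.19] M [ 1.272 -0.519  0.005] w 0.0512 g 105.1
```

View pics/d2.png

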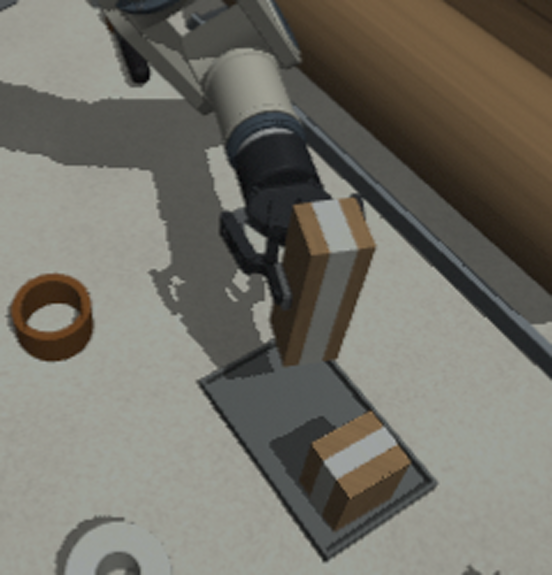

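View pics/s2.png

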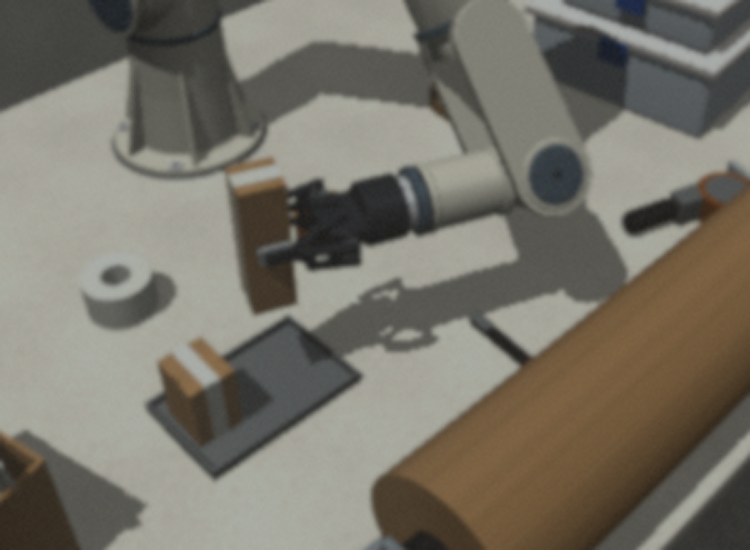

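Both views show the carton upright over the free half of the tray, with its light end up and the packed box clear. I'll compare it with the model to get the tilt and the bottom height.

```bash
python3 - <<'E'
from h import *
W=np.cross(U,[0,0,1]); c=P+[0,0,.13]
pts=[c+.026*(i*U+j*W)+[0,0,k*.085] for k in(1,-1) for i in(1,-1) for j in(1,-1)]
print(((proj('d2',pts)-[190,90])*2.3).round(0).tolist())
print(((proj('s2',pts)-[100,100])*2.5).round(0).tolist())
print('marker',[atz('d0',(u/1.5,v/1.5),.009).round(3) for u,v in((437,275),(495,257))])
for h in (0,.1,.2):
  for dz in(0,.06): print(h,dz,kinematics.solve_ik(P-U*h+[0,0,dz],QF) is not None)
E
```

```text
[[308.0, 254.0], [373.0, 245.0], [290.0, 204.0], [352.0, 195.0], [283.0, 365.0], [337.0, 357.0], [269.0, 318.0], [321.0, 311.0]]
[[224.0, 165.0], [236.0, 193.0], [271.0, 154.0], [286.0, 181.0], [241.0, 285.0], [253.0, 315.0], [284.0, 274.0], [298.0, 303.0]]
marker [array([0.63 , 0.014, 0.009]), array([ 0.756, -0.009,  0.009])]
0 0 True
0 0.06 True
0.1 0 True
0.1 0.06 True
0.2 0 True
0.2 0.06 True
```

The model agrees within about 2 px, so the carton is vertical. I'll lower it until it touches.

```bash
python3 - <<'E'
from h import *
bot.servo_line(P+[0,0,.012],velocity=.1); bot.dwell(.3)
f0=st('pre')["wrist_force"][2]
for i in range(22):
    bot.servo_line(P+[0,0,.012-.001*(i+1)],velocity=.02)
    f=get_obs()["wrist_force"][2]
    if f-f0>4: break
bot.dwell(.2); st('touch %d'%i)
hand.move_gripper(.05,20); bot.dwell(.3); st('relax')
snap("side","d3",(190,90,430,340),2.3)
E
```

```text
pre 12.0 q [ 0.11  1.05  1.64 -1.12  1.78 -1.97] p [ 0.529 -0.23   0.104] F [ 0.41  0.32 -5.07] M [ 1.261 -0.486  0.012] w 0.0514 g 105.1
touch 16 16.45 q [ 0.11  1.08  1.63 -1.12  1.77 -1.96] p [ 0.529 -0.23   0.088] F [-1.22  0.92  4.48] M [-0.245 -0.048 -0.187] w 0.0512 g 105.5
relax 16.97 q [ 0.11  1.08  1.63 -1.12  1.77 -1.96] p [ 0.529 -0.23   0.088] F [-0.43  2.24  4.85] M [-0.206 -0.063 -0.245] w 0.0507 g 105.6
```

View pics/d3.png

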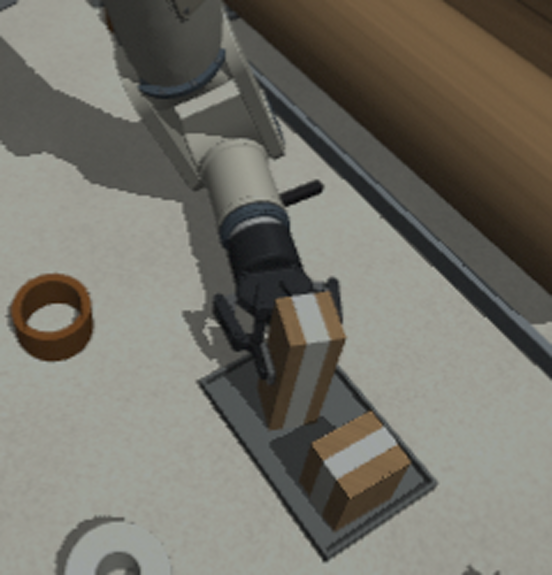

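The picture shows the carton standing in the free half of the tray, upright and clear of the packed box. Next I'll release it and back off.

```bash
python3 - <<'E'
from h import *
hand.move_gripper(.054,20); bot.dwell(.2); st('o1')
hand.move_gripper(.085); bot.dwell(.2); st('open')
p=get_obs()["position"]
bot.servo_line(np.array(p)-U*.13,velocity=.08)
bot.servo_line(np.array(p)-U*.13+[0,0,.08],velocity=.12); bot.dwell(.3); st('away')
snap("side","d4",(190,90,430,340),2.3)
E
```

```text
o1 17.43 q [ 0.11  1.08  1.63 -1.12  1.77 -1.96] p [ 0.529 -0.23   0.087] F [-2.17  0.68  1.58] M [ 0.259 -0.066 -0.424] w 0.0542 g 1.2
open 18.05 q [ 0.11  1.08  1.63 -1.12  1.77 -1.96] p [ 0.529 -0.23   0.087] F [-0.11  0.22 -0.67] M [ 0.433 -0.172 -0.022] w 0.085 g 0.0
away 20.94 q [ 0.27  1.    1.5  -1.02  1.94 -2.1 ] p [ 0.578 -0.109  0.166] F [-0.07  0.34  0.29] M [ 0.492 -0.114 -0.016] w 0.0849 g 0.0
```

View pics/d4.png

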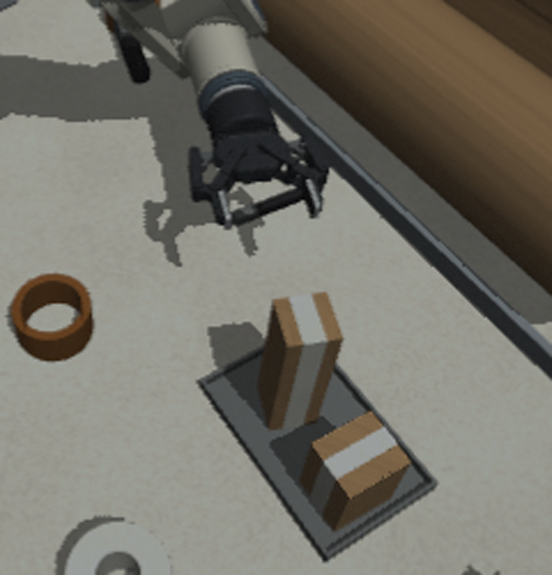

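The carton stands free and upright in the tray. The marker, between the fingers at about (270,200), is where it was at the start, and the gripper touches nothing.

```bash
python3 -c "
from h import *
print(hand_in())"
```

```text
the job is handed in; nothing more can be done
None
```

The carton stands upright on its heavy end, which was the +x end, in the free half of the tray; it is released, nothing else was seen to move, and the job was handed in at about 21 s.

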